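# Clear a spring-fed display lane and hold its pusher back for refilling

### The job

Lift the last cat figure out of the spring-fed pusher lane with a light grip, for its papier-mache shell is thin, and set it down standing in the wooden tray next to its twin without dropping it. Then draw the empty lane's pusher back, away from the front lip, until its front face is at the black load line, and finish while holding it there so that I can fill the lane. Leave everything else on the counter as it stands.

Things in the scene. Friction and masses are not known exactly. Their poses are not given: they have to be found in the camera images.
- feeder: spring-fed pusher lane, fixed: white base 290 mm long (x), 72 wide (y), 6 thick; clear side walls 4 mm thick, 64 mm apart inside, tops 28 mm above the counter; clear front lip 4 mm thick at the +x end, top 46 mm above the counter, inner face at x = +139 mm. Origin: centre of the underside; x runs along the lane towards the front lip, z up
- load_line (a point): middle of the load line, a black line 3 mm wide across the lane's floor and over both side walls. The point lies on the lane's floor, 6 mm above the counter, at x = +19 mm in the lane's frame, 120 mm behind the lip's inner face. Axes as the lane
- pusher (a joint): travel of the grey pusher, m: 0 with its front face at the lip, growing as it is drawn back along the lane's -x; 0.120 with its face at the load line; stop at 0.165. A damped spring drives it to the lip: 3.6 N at 0, 5.0 N at 0.120. At first it presses the cat to the lip (travel about 0.046); with the cat out it runs to 0 by itself within a second
- pusher_tab (a point): middle of the top edge of the pusher's pull tab, 96 mm above the counter, 5 mm behind the pusher's front face. The tab is 10 mm thick (along the lane), 30 mm wide and stands 29 mm above the pusher's upright plate (56 wide, 4 thick, top 67 mm above the counter). The spring coil behind the plate stays below 45 mm. Axes as the lane
- pusher_face (a point): foot of the pusher's front face, middle, on the lane's floor; moves with the pusher. Axes as the lane
- cat: white papier-mache cat figure, the only one in the lane, pressed between pusher and lip: round body 46 mm in diameter, straight-sided from 20 to 56 mm above its base, base 34 mm in diameter, domed head to 79 mm, ears to 85 mm; about 60 g. A grip of 20 to 30 N holds it; more than 50 N on each pad crushes it. Origin: centre of its base, z up
- tray: shallow open wooden tray, fixed to the counter, 210 mm (x) by 100 mm (y), 22 mm high, walls 5 mm thick, inner floor 5 mm above the counter. The twin stands in its -x half; its +x half is free. Origin: centre of the underside
- twin: cat figure exactly like the other, standing in the tray. Leave it. Origin: centre of its base
- daruma: red egg-shaped doll, 48 mm in diameter, 51 mm high, a bystander. Origin: centre of its base
- rabbit: off-white rabbit figure, 48 mm in diameter, 86 mm high with its ears, a bystander. Origin: centre of its base
- bell: brass counter bell, 76 mm in diameter, 57 mm high, a bystander. Origin: centre of its base
- pencup: dark steel pen cup, 68 mm in diameter, 85 mm high, pens to 129 mm, a bystander. Origin: centre of its base
- giftbox: small lidded gift box, 53 mm square, 36 mm high, a bystander. Origin: centre of its base
- tape: black tape dispenser, 130 mm long (x), 55 mm wide, 78 mm high, a bystander. Origin: centre of its base
Not all that is in view belongs to the job. Leave any blue look-alike of the cat alone. Leave any red look-alike of the twin alone.

How it is judged:
By the outcome, as a careful person would: the job done as asked, in the order asked, and still so for the second after the job is handed in, while the arm keeps its last pose, push and grip.
It also fails if it takes over 58 s, if anything falls off the work surface, if the arm or the gripper's body presses on something with over 40 N, if the wrist force passes 120 N, or if a joint passes its speed limit or range.

### The arm

A 7-joint arm with a two-finger parallel gripper is mounted at the origin on the work surface. World frame = base frame: x ahead of the robot, y to its left, z up, the work surface at z = 0. Lengths are in mm, angles in rad, forces in N, time in s.
With the tool pointing down it reaches from about 400 to 875 mm from the base axis. Payload 6.5 kg.
Tool frame: the origin (TCP) lies at the very end of the fingers, on their centre line; the grasp point (between the pads) lies 19 mm behind it; z points along the fingers, y is the line along which they close (so a half turn about z gives the same grasp; the last joint's range is limited). The gripper opens to 85 mm and grips with 20 to 120 N. Pads are 22 mm wide; open, the fingers measure 114 mm over their backs; the gripper's body (76 mm by 85 mm) begins 54 mm behind the grasp point. The pads swing forward as they close: fully open they stand 13 mm farther back than shut.
Start: joints at [-1.247, 0.536, -0.004, 1.538, 0.003, 1.067, -0.071], TCP at [246.998, 601.234, 205.89] pointing down, gripper open.
Joint ranges: [-2.7, 2.7], [-0.37, 2.16], [-1.27, 1.26], [0.24, 2.4], [-1.31, 4.45], [0.19, 1.91], [-2.76, 2.76]. Speed limits (rad/s): [2.39, 2.39, 3.14, 3.14, 3.14, 3.14, 3.14].

### API

Orientations are given as a 3x3 rotation matrix whose columns are the frame's x, y, z axes.
In Python, from cell import ctrl gives the robot as it stands.
- The arm moves only by the tool step_arm, never from a script. Its argument "rows" is a list that holds one entry, the list of rows, each a list of 7 numbers: the shift along the tool's x, y, z as a fraction of full scale, then the turn, a rotation vector about the tool's x, y, z as a fraction of full scale, then the opening, from 0 (shut) to 1 (fully open). In form: [[[dx, dy, dz, wx, wy, wz, hand], ...]]. A call has 1 to 8 rows; each row is the pose to reach, as a shift and turn from the pose commanded when the call began, along the tool's axes at that moment; what a row does not reach only later rows make up. Full scale, the value 1, is 25 cm for a shift and 0.5 rad for a turn. A row lasts 1/10 s, in which the tool goes at most 50 mm and 8.59 degrees, less where a joint would pass 70% of its speed; a pose out of reach is approached as far as the arm can. A call with a number of a shift or a turn outside -1 to 1 is refused whole. A call with a gripper value outside its range is refused whole. The fingers move at their own pace and stop on an object; "force" is the grip in N (left out, the last holds). Time passes only in rows, so rows that repeat a pose let the fingers close. It gives the time, the measured TCP pose, the force, the opening and the grip force at its end, in the units of the state.
- ctrl.observe(): the state, without advancing time (a new reading comes with each control period).
- ctrl.camera(name): name is "side" or "top" or "wrist"; returns a dict with "pixels" (384x512x3 uint8, blue, green, red), "camera_matrix" (3x3 intrinsics, pixels), "distortion" ([k1, k2, p1, p2, k3] as OpenCV has them; the pictures are not rectified), "pose" (4x4, takes a point from camera to world coordinates). Camera axes: x right, y down, z forward; pixel columns grow to the right and rows downward; lengths in mm; the calibration is good to about 2 mm. A picture is of the moment at which its call begins. There is no depth.
- ctrl.close_job(): hands the job in; it is judged then, once.
The state is a dict: "time_s": time; "joint_positions": joint angles; "dq": joint speeds; "joint_efforts": joint torques, N m; "tcp_pos": TCP position; "eef_rot": TCP orientation; "contact_force": force on the tool from outside, world axes, zero at the start; "ft_torque": the same for the moment, N m; "opening": opening from 0.0 (shut) to 1.0 (fully open); "grasp_force": force on a finger pad.
Only numpy, scipy, OpenCV 4.12 (cv2) and the standard library are available. Lean on these libraries where they do the work, as an engineer would, in place of code of your own. Each camera call takes 0.05 s, during which the arm holds its last target. There are 200 camera calls.

## Working session

There is one attempt and no reset: what is moved stays moved. The work goes in short steps, Python scripts to look and compute and a tool call to move; the robot and the scene stay as the last step left them, time stands still between calls to the robot, and variables do not carry over. Pictures are saved under pics/ and viewed, at most 10 in all, crops included, and the job is handed in when it is done.

Besides the shell and the picture viewer there is one more tool, called as name([rows], argument=value, ...), one row to a line, values as JSON. step_arm: Moves the arm, as the interface text tells. Shift numbers are shares of 25 cm and turn numbers shares of 0.5 rad, none past 1 either way. Its arguments: {"type":"object","properties":{"rows":{"type":"array","items":{"type":"array","items":{"type":"array","items":{"type":"number"}}}},"force":{"type":"number"}},"required":["rows"]}

```bash
mkdir -p pics; python3 - <<'E'
from cell import ctrl
import cv2,numpy as np
s=ctrl.observe();print(s['time_s'],s['tcp_pos'],np.round(s['eef_rot'],3).tolist(),s['opening'],s['grasp_force'],s['contact_force'])
for n in('top','side'):
    c=ctrl.camera(n);cv2.imwrite(f'pics/{n}0.png',c['pixels']);print(n,np.round(c['camera_matrix'],1).tolist(),c['distortion'],np.round(c['pose'],3).tolist())
E
```

```text
0.0 [246.7806862  600.62057888 205.00520444] [[-0.925, 0.38, -0.0], [0.38, 0.925, -0.002], [-0.0, -0.002, -1.0]] 0.9943008314573312 0.0 [ 0.21546801 -0.93630193 -0.74011091]
top [[491.8, 0.0, 242.4], [0.0, 491.8, 187.1], [0.0, 0.0, 1.0]] [0.04564494 0.         0.         0.         0.        ] [[-0.008, -0.985, 0.173, 339.966], [-1.0, 0.009, 0.006, -15.047], [-0.007, -0.173, -0.985, 1538.93], [0.0, 0.0, 0.0, 1.0]]
side [[386.4, 0.0, 261.6], [0.0, 386.4, 188.1], [0.0, 0.0, 1.0]] [-0.13436795  0.          0.          0.          0.        ] [[-0.955, -0.19, 0.227, 364.43], [-0.295, 0.668, -0.683, 716.46], [-0.022, -0.719, -0.694, 792.008], [0.0, 0.0, 0.0, 1.0]]
```

View pics/top0.png

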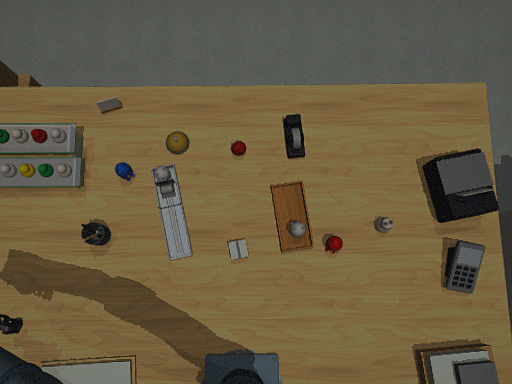

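View pics/side0.png

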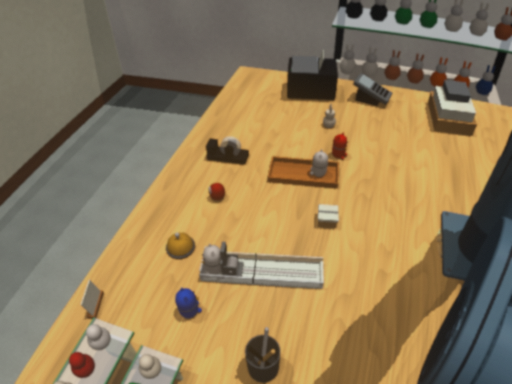

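The top view shows the lane from (180,258) to (163,167), with the cat at about (167,172) against the far lip. The tray is at (291,216), with the twin at (297,228). The side view shows the same layout. I'll enlarge the lane and tray to pick pixels.

```bash
python3 - <<'E'
import cv2,numpy as np
t=cv2.imread('pics/top0.png');s=cv2.imread('pics/side0.png')
a=cv2.resize(t[155:265,145:200],None,fx=5,fy=5,interpolation=cv2.INTER_CUBIC)
b=cv2.resize(t[175:255,265:315],None,fx=5,fy=5,interpolation=cv2.INTER_CUBIC)
c=cv2.resize(s[235:295,190:335],None,fx=5,fy=5,interpolation=cv2.INTER_CUBIC)
o=np.zeros((600,800,3),np.uint8);o[:550,:275]=a;o[:400,280:530]=b
cv2.imwrite('pics/z1.png',o);cv2.imwrite('pics/z2.png',c)
E
```

```text
(no output)
```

View pics/z1.png

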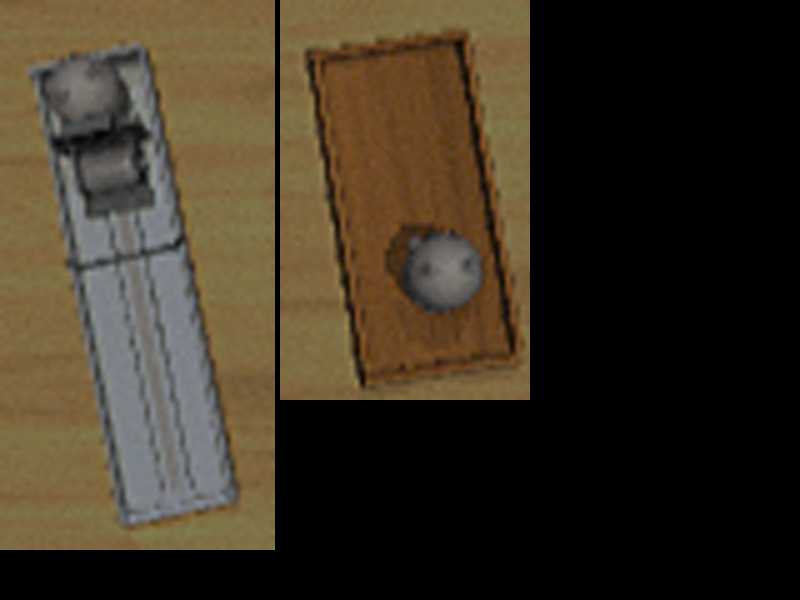

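View pics/z2.png

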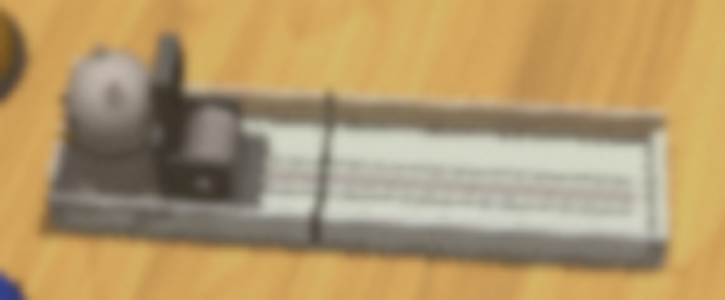

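The crops show, in crop pixels at 5x: load line ends at (75,267) and (185,240), lane rear corners at (128,525) and (237,500), cat centre at about (87,92), and tab at about (100,133). The tray's rim corners are (308,52), (465,33), (518,358) and (363,385), with the twin at (442,270).

```bash
cat > h.py <<'E'
import cv2,numpy as np
from cell import ctrl
def ray(c,p):
    u=cv2.undistortPoints(np.array([[p]],float),np.array(c['camera_matrix']),np.array(c['distortion']))[0,0]
    T=np.array(c['pose']);return T[:3,3],T[:3,:3]@[u[0],u[1],1]
def onz(c,p,z):
    o,d=ray(c,p);return (o+d*(z-o[2])/d[2])[:2]
def tri(c1,p1,c2,p2):
    o1,d1=ray(c1,p1);o2,d2=ray(c2,p2)
    A=np.stack([d1,-d2],1);t=np.linalg.lstsq(A,o2-o1,rcond=None)[0]
    a,b=o1+d1*t[0],o2+d2*t[1];return (a+b)/2,np.linalg.norm(a-b)
def proj(c,P):
    M=np.linalg.inv(np.array(c['pose']))
    r,_=cv2.Rodrigues(M[:3,:3]);return cv2.projectPoints(np.array(P,float).reshape(-1,3),r,M[:3,3],np.array(c['camera_matrix']),np.array(c['distortion']))[0][:,0]
E
python3 - <<'E'
from h import *
np.set_printoptions(precision=1,suppress=True)
t=ctrl.camera('top');s=ctrl.camera('side')
f=lambda x,y:(145+(x+.5)/5-.5,155+(y+.5)/5-.5)
g=lambda x,y:(265+(x-280+.5)/5-.5,175+(y+.5)/5-.5)
k=lambda x,y:(190+(x+.5)/5-.5,235+(y+.5)/5-.5)
L=[onz(t,f(75,267),28),onz(t,f(185,240),28)];print('ll top',L,sum(L)/2)
Ls=[onz(s,k(330,95),28),onz(s,k(316,212),28)];print('ll side',Ls,sum(Ls)/2)
R=[onz(t,f(128,525),6),onz(t,f(237,500),6)];print('rear',R,sum(R)/2)
m=sum(L)/2;
F=[onz(t,f(35,68),46),onz(t,f(145,47),46)];print('lip top',F,sum(F)/2)
for a,b in((sum(R)/2,m),(sum(R)/2,sum(F)/2),(m,sum(F)/2)):
    d=b-a;print('dist',np.linalg.norm(d),'yaw',np.degrees(np.arctan2(d[1],d[0])))
print('cat z~56',onz(t,f(87,92),56),'side',onz(s,k(108,105),50))
print('cat tri',tri(t,f(87,92),s,k(108,105)))
print('tab tri',tri(t,f(98,133),s,k(168,40)))
T=[onz(t,g(*p),22) for p in((308,52),(465,33),(518,358),(363,385))];print('tray',T,sum(T)/4)
d=(T[0]+T[1]-T[2]-T[3])/2;print(np.linalg.norm(d),np.degrees(np.arctan2(d[1],d[0])))
print('twin',onz(t,g(442,270),56+5))
E
```

```text
ll top [array([541.8, 250.5]), array([558.1, 182.7])] [549.9 216.6]
ll side [array([560.7, 188. ]), array([546.5, 253.5])] [553.6 220.7]
rear [array([384.2, 218. ]), array([398.8, 151. ])] [391.5 184.5]
lip top [array([664.1, 274.8]), array([676.9, 206.8])] [670.5 240.8]
dist 161.6473856420274 yaw 11.427825552618177
dist 284.5876555738542 yaw 11.400063513646174
dist 122.94031385745215 yaw 11.363560750580998
cat z~56 [646.6 240.5] side [654.  238.5]
cat tri (array([649.4, 241.4,  54.7]), np.float64(5.2560897680527185))
tab tri (array([617.8, 227.4,  97.7]), np.float64(9.836655990782555))
tray [array([612.2, -93.5]), array([ 623.4, -192. ]), array([ 420.8, -218.5]), array([ 405.1, -123.4])] [ 515.4 -156.8]
206.7844178278618 7.841774142158359
twin [ 471.5 -169.5]
```

step_arm([
  [[-1, -0.36, 0, 0, 0, -0.6, 1], [-1, -0.36, 0, 0, 0, -0.6, 1], [-1, -0.36, 0, 0, 0, -0.6, 1], [-1, -0.36, 0, 0, 0, -0.6, 1], [-1, -0.36, 0, 0, 0, -0.6, 1], [-1, -0.36, 0, 0, 0, -0.6, 1], [-1, -0.36, 0, 0, 0, -0.6, 1]],
], force=25)

```text
time_s: 0.9
tcp_pos: [446.9, 419.9, 205.8]
eef_rot: [[-0.995, 0.096, 0.001], [0.096, 0.995, -0.001], [-0.001, -0.001, -1.0]]
contact_force: [-0.3, 0.7, 0.2]
opening: 1.001
grasp_force: 0.0
```

```bash
cat >> h.py <<'E'
def plan(xyz,yaw_y):
    "shares to bring TCP to xyz with tool y at yaw_y deg (mod 180), tool down"
    s=ctrl.observe();R=np.array(s['eef_rot']);d=np.array(xyz)-s['tcp_pos']
    cur=np.degrees(np.arctan2(R[1,1],R[0,1]));w=(yaw_y-cur+90)%180-90
    up=R[:,2]; tilt=R.T@np.cross(up,[0,0,-1])
    print('t',s['time_s'],'tcp',np.round(s['tcp_pos'],1),'yawy',round(cur,1),'shift',np.round(R.T@d/250,3),'turn',np.round((tilt+[0,0,-np.radians(w)])/.5,3),'op',round(s['opening'],3),'grip',round(s['grasp_force'],1),'F',np.round(s['contact_force'],1),'q',np.round(s['joint_positions'],2))
E
python3 -c "
from h import *
plan([646,239,205],101.4)"
```

```text
t 0.9 tcp [446.9 419.9 205.8] yawy 84.5 shift [-0.862 -0.644  0.005] turn [-0.003  0.002 -0.59 ] op 1.001 grip 0.0 F [-0.3  0.7  0.2] q [-0.82  0.47 -0.02  1.64  0.01  1.03  0.64]
```

step_arm([
  [[-0.86, -0.64, 0, 0, 0, -0.59, 1], [-0.86, -0.64, 0, 0, 0, -0.59, 1], [-0.86, -0.64, 0, 0, 0, -0.59, 1], [-0.86, -0.64, 0, 0, 0, -0.59, 1], [-0.86, -0.64, 0, 0, 0, -0.59, 1], [-0.86, -0.64, 0, 0, 0, -0.59, 1], [-0.86, -0.64, 0, 0, 0, -0.59, 1], [-0.86, -0.64, 0, 0, 0, -0.59, 1]],
])

```text
time_s: 1.7
tcp_pos: [642.4, 247.1, 205.5]
eef_rot: [[-0.979, -0.206, -0.002], [-0.206, 0.979, 0.002], [0.001, 0.002, -1.0]]
contact_force: [-0.7, 0.4, 0.2]
opening: 1.001
grasp_force: 0.0
```

```bash
python3 -c "
from h import *
plan([646,239,205],101.4)
c=ctrl.camera('wrist');cv2.imwrite('pics/w1.png',c['pixels'])
print(proj(c,[[668.6,241.3,6],[551,217.5,6],[646,239,56]]),c['pose'][:3,3])"
```

```text
t 1.7 tcp [642.4 247.1 205.5] yawy 101.9 shift [-0.008 -0.035  0.002] turn [ 0.004 -0.002  0.017] op 1.001 grip 0.0 F [-0.7  0.4  0.2] q [-0.42  0.61 -0.03  1.42  0.01  1.12  1.34]
[[244.00258632 183.1964863 ]
 [243.87816979  88.33071981]
 [244.64908345 176.47829879]] [562.21502312 230.74127055 370.98410958]
```

View pics/w1.png

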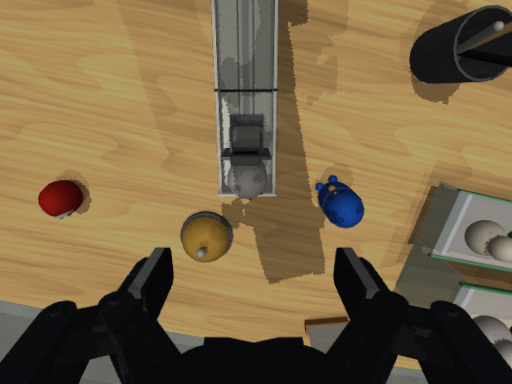

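The wrist view shows the lane upright in the picture. The load line is at row 90 (columns 215–278), the lip near row 195, and the cat at about (248,180). I'll zoom once for exact pixels.

```bash
python3 -c "
import cv2
i=cv2.imread('pics/w1.png')[80:205,195:295]
i=cv2.convertScaleAbs(i,alpha=1.5)
cv2.imwrite('pics/w1z.png',cv2.resize(i[:,:],None,fx=4.8,fy=4.8,interpolation=cv2.INTER_CUBIC))"
```

```text
(no output)
```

View pics/w1z.png

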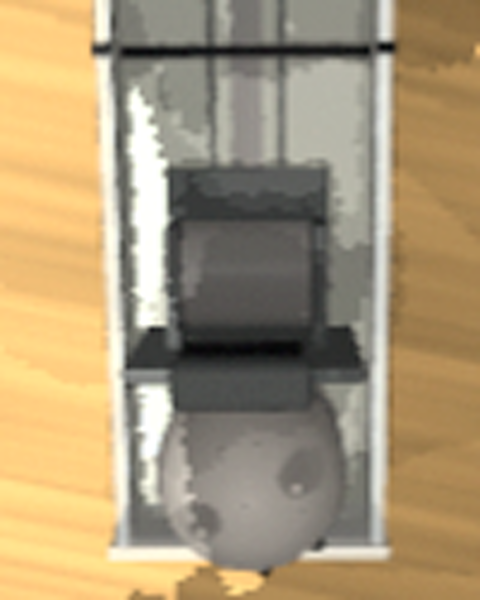

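```bash
python3 -c "
from h import *
np.set_printoptions(precision=1,suppress=True)
c=ctrl.camera('wrist');print('f',c['camera_matrix'][0,0],c['pose'][:3,3])
f=lambda x,y:(195+(x+.5)/4.8-.5,80+(y+.5)/4.8-.5)
a=np.radians(11.4);ux=np.array([np.cos(a),np.sin(a)]);uy=np.array([-ux[1],ux[0]])
for n,p,z in [('llL',(94,48),28),('llR',(395,46),28),('llfloor',(237,48),6),('lipL',(112,552),46),('lipR',(390,552),46),('tab',(241,383),96),('catL',(160,480),55),('catR',(345,480),55),('catC',(252,480),55),('catbot',(252,568),62)]:
    q=onz(c,f(*p),z);print(n,q,'lane rel load', (q-[551,217.5])@ux,(q-[551,217.5])@uy)
l=[onz(c,f(*p),28) for p in((94,48),(395,46))];d=l[1]-l[0];print(np.degrees(np.arctan2(d[1],d[0])))
"
```

```text
f 283.39440634019303 [561.8 231.3 371.1]
llL [559.6 185.9] lane rel load 2.201132686797753 -32.64800295156479
llR [544.3 256. ] lane rel load 1.060051384271996 39.04495330776564
llfloor [552.  218.5] lane rel load 1.199051368382187 0.7889851123303196
lipL [677.2 212.9] lane rel load 122.7842447261271 -29.49519311458142
lipR [662.7 281.4] lane rel load 122.09727554637323 40.61476118356378
tab [617.9 235.4] lane rel load 69.13467849816394 4.27477795750729
catL [653.6 221.6] lane rel load 101.33508132743901 -16.269058149476603
catR [644.3 265.2] lane rel load 100.89838252550027 28.307744731166583
catC [649.  243.3] lane rel load 101.12093336058606 5.900179176301892
catbot [668.5 247.4] lane rel load 121.12882531107643 6.1038688482067744
102.31185558825926
```

```bash
python3 -c "
from h import *
plan([647.5,242,100],101.9);plan([647.5,242,31],101.9)"
```

```text
t 1.8 tcp [641.9 247.8 205.8] yawy 102.0 shift [-0.017 -0.028  0.423] turn [ 0.004 -0.002  0.003] op 1.002 grip 0.0 F [-0.   0.6  0.5] q [-0.42  0.6  -0.03  1.42  0.01  1.12  1.34]
t 1.8 tcp [641.9 247.8 205.8] yawy 102.0 shift [-0.018 -0.029  0.699] turn [ 0.004 -0.002  0.003] op 1.002 grip 0.0 F [-0.   0.6  0.5] q [-0.42  0.6  -0.03  1.42  0.01  1.12  1.34]
```

step_arm([
  [[-0.018, -0.028, 0.2, 0, 0, 0, 0.8], [-0.018, -0.028, 0.42, 0, 0, 0, 0.8], [-0.018, -0.028, 0.42, 0, 0, 0, 0.8], [-0.018, -0.028, 0.42, 0, 0, 0, 0.8], [-0.018, -0.028, 0.42, 0, 0, 0, 0.8]],
])

```text
time_s: 2.3
tcp_pos: [651.0, 240.4, 103.8]
eef_rot: [[-0.979, -0.205, 0.004], [-0.205, 0.979, 0.002], [-0.004, 0.001, -1.0]]
contact_force: [-0.9, 0.3, -0.2]
opening: 0.802
grasp_force: 0.0
```

```bash
python3 -c "
from h import *
plan([647.5,242,31],101.9)"
```

```text
t 2.3 tcp [651.  240.4 103.8] yawy 101.8 shift [0.013 0.009 0.291] turn [ 0.003  0.008 -0.002] op 0.802 grip 0.0 F [-0.9  0.3 -0.2] q [-0.4   0.72 -0.02  1.49  0.02  0.93  1.34]
```

step_arm([
  [[0.013, 0.009, 0.1, 0, 0.008, 0, 0.8], [0.013, 0.009, 0.19, 0, 0.008, 0, 0.8], [0.013, 0.009, 0.19, 0, 0.008, 0, 0.8], [0.013, 0.009, 0.19, 0, 0.008, 0, 0.8], [0.013, 0.009, 0.19, 0, 0.008, 0, 0.8], [0.013, 0.009, 0.19, 0, 0.008, 0, 0.8]],
])

```text
time_s: 2.9
tcp_pos: [647.4, 240.5, 55.5]
eef_rot: [[-0.979, -0.204, -0.001], [-0.204, 0.979, 0.0], [0.001, 0.001, -1.0]]
contact_force: [0.9, -0.3, 0.6]
opening: 0.803
grasp_force: 0.0
```

```bash
python3 -c "
from h import *
plan([647.5,242,31],101.9)"
```

```text
t 2.9 tcp [647.4 240.5  55.5] yawy 101.8 shift [-0.002  0.006  0.098] turn [ 0.001 -0.002 -0.005] op 0.803 grip 0.0 F [ 0.9 -0.3  0.6] q [-0.4   0.77 -0.02  1.51  0.02  0.86  1.34]
```

step_arm([
  [[-0.002, 0.006, 0.096, 0, 0, 0, 0.8], [-0.002, 0.006, 0.096, 0, 0, 0, 0.8], [-0.002, 0.006, 0.096, 0, 0, 0, 0.8], [-0.002, 0.006, 0.096, 0, 0, 0, 0.45], [-0.002, 0.006, 0.096, 0, 0, 0, 0.45], [-0.002, 0.006, 0.096, 0, 0, 0, 0.45], [-0.002, 0.006, 0.096, 0, 0, 0, 0.45], [-0.002, 0.006, 0.096, 0, 0, 0, 0.45]],
], force=25)

```text
time_s: 3.7
tcp_pos: [647.0, 241.6, 30.9]
eef_rot: [[-0.979, -0.204, -0.002], [-0.204, 0.979, -0.0], [0.002, 0.0, -1.0]]
contact_force: [-1.9, -0.5, 6.1]
opening: 0.515
grasp_force: 25.2
```

```bash
python3 -c "
from h import *
plan([647.5,242,31],101.9)"
```

```text
t 3.7 tcp [647.  241.6  30.9] yawy 101.7 shift [-0.002  0.001 -0.   ] turn [ 0.    -0.005 -0.005] op 0.515 grip 25.2 F [-1.9 -0.5  6.1] q [-0.41  0.81 -0.02  1.52  0.02  0.82  1.34]
```

step_arm([
  [[0, 0, -0.08, 0, 0, 0, 0.45], [0, 0, -0.16, 0, 0, 0, 0.45], [-0.01, 0, -0.24, 0, 0, 0, 0.45], [-0.05, 0, -0.32, 0, 0, 0, 0.45], [-0.1, 0, -0.4, 0, 0, 0, 0.45], [-0.1, 0, -0.48, 0, 0, 0, 0.45], [-0.1, 0, -0.54, 0, 0, 0, 0.45], [-0.1, 0, -0.54, 0, 0, 0, 0.45]],
])

```text
time_s: 4.5
tcp_pos: [672.5, 247.3, 167.0]
eef_rot: [[-0.979, -0.204, 0.0], [-0.204, 0.979, 0.001], [-0.0, 0.001, -1.0]]
contact_force: [0.3, 0.6, -0.2]
opening: 0.514
grasp_force: 26.2
```

```bash
python3 -c "
from h import *
c=ctrl.camera('wrist');d=ctrl.camera('side')
cv2.imwrite('pics/a1.png',np.hstack([c['pixels'][:, :],cv2.resize(d['pixels'][180:340,150:370],None,fx=1.3,fy=2.4)[:384]]))
plan([566,-150,165],97.8-0)"
```

```text
t 4.6 tcp [670.7 246.6 163.9] yawy 101.8 shift [ 7.330e-01 -1.468e+00 -1.000e-03] turn [-0.    -0.009  0.138] op 0.513 grip 26.2 F [ 0.1 -0.9 -1. ] q [-0.4   0.69 -0.02  1.37  0.01  1.08  1.35]
```

View pics/a1.png

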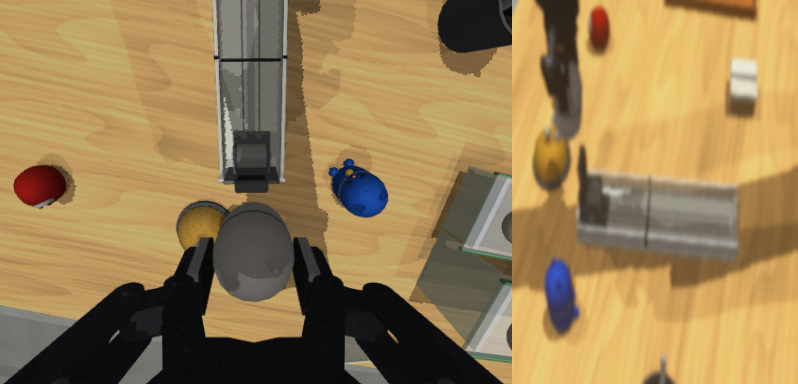

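The wrist view shows the cat held at about (254,252) and the pusher run forward to the lip. Next I'll carry it over to the tray.

step_arm([
  [[0.06, -0.12, 0, 0, 0, 0.07, 0.45], [0.18, -0.36, 0, 0, 0, 0.07, 0.45], [0.29, -0.56, 0, 0, 0, 0.07, 0.45], [0.4, -0.78, 0, 0, 0, 0.07, 0.45], [0.48, -0.96, 0, 0, 0, 0.07, 0.45], [0.5, -1, 0, 0, 0, 0.07, 0.45], [0.5, -1, 0, 0, 0, 0.07, 0.45]],
])

```text
time_s: 5.3
tcp_pos: [596.7, -33.3, 163.6]
eef_rot: [[-0.987, -0.158, -0.008], [-0.158, 0.987, -0.006], [0.009, -0.005, -1.0]]
contact_force: [0.1, 0.3, -0.9]
opening: 0.514
grasp_force: 26.2
```

```bash
python3 -c "
from h import *
plan([566,-150,165],97.8-0)"
```

```text
t 5.3 tcp [596.7 -33.3 163.6] yawy 99.1 shift [ 0.195 -0.441 -0.002] turn [-0.01  -0.017  0.046] op 0.514 grip 26.2 F [ 0.1  0.3 -0.9] q [-0.03  0.5   0.02  1.71 -0.    0.94  1.71]
```

step_arm([
  [[0.07, -0.14, 0, 0, 0, 0.05, 0.45], [0.14, -0.32, 0, 0, 0, 0.05, 0.45], [0.18, -0.41, 0, 0, 0, 0.05, 0.45], [0.195, -0.44, 0, 0, 0, 0.05, 0.45], [0.195, -0.44, 0, 0, 0, 0.05, 0.45], [0.195, -0.44, 0, 0, 0, 0.05, 0.45], [0.195, -0.44, 0, 0, 0, 0.05, 0.45]],
])

```text
time_s: 6.0
tcp_pos: [570.8, -137.6, 164.7]
eef_rot: [[-0.989, -0.148, -0.004], [-0.148, 0.989, 0.0], [0.004, 0.001, -1.0]]
contact_force: [0.5, 0.4, 0.5]
opening: 0.513
grasp_force: 26.2
```

```bash
python3 -c "
from h import *
plan([566,-150,36],97.8-0)
c=ctrl.camera('wrist');d=ctrl.camera('side')
p=proj(d,[[566,-150,5],[566,-150,180]]);print(p, proj(c,[[566,-150,5],[566,-150,165]]))
a=cv2.resize(c['pixels'][60:360,150:400],None,fx=1.8,fy=1.8)[:,:400] if 0 else cv2.resize(c['pixels'],(560,420))
u,v=p.mean(0).astype(int);b=cv2.resize(d['pixels'][v-60:v+60,max(u-34,0):u+34],None,fx=3.5,fy=3.5)
cv2.imwrite('pics/a2.png',np.hstack([a,b[:420]]))
print(u,v,b.shape)"
```

```text
t 6.0 tcp [ 570.8 -137.6  164.7] yawy 98.5 shift [ 0.024 -0.047  0.515] turn [ 0.002 -0.008  0.025] op 0.513 grip 26.2 F [0.5 0.4 0.5] q [ 0.13  0.48  0.03  1.75 -0.02  0.92  1.9 ]
[[287.89193256 171.47488823]
 [289.39086917 124.05137631]] [[242.6416562  167.61961067]
 [233.96657478 224.09079174]]
288 147 (420, 238, 3)
```

View pics/a2.png

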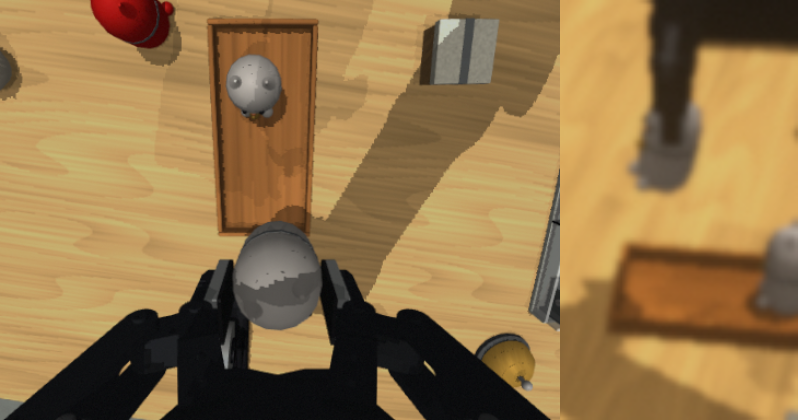

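The held cat (wrist view, at about (278,275)) may be tilted, so I'll check. I'll overlay a few projected points for an upright cat on enlarged crops.

```bash
python3 -c "
from h import *
s=ctrl.observe();R=np.array(s['eef_rot']);t=np.array(s['tcp_pos']);print(t)
b=t+[0,0,-25]
c=ctrl.camera('wrist');d=ctrl.camera('side')
th=np.linspace(0,2*np.pi,24,endpoint=False)
ring=lambda r,z:np.stack([b[0]+r*np.cos(th),b[1]+r*np.sin(th),b[2]+z+0*th],1)
out=[]
for cam,(x0,y0,x1,y1),k,off in((c,(170,150,340,330),2.3,0),(d,(250,90,340,200),4.4,0)):
    im=cv2.resize(cv2.convertScaleAbs(cam['pixels'][y0:y1,x0:x1],alpha=1.4),None,fx=k,fy=k,interpolation=cv2.INTER_CUBIC)
    for (r,z),col in zip(((17,0),(23,20),(23,56),(6,79)),((0,255,0),(255,255,0),(0,255,255),(255,0,255))):
        for p in proj(cam,ring(r,z)): cv2.circle(im,(int((p[0]-x0)*k),int((p[1]-y0)*k)),1,col,-1)
    out.append(im)
h=max(o.shape[0] for o in out);out=[cv2.copyMakeBorder(o,0,h-o.shape[0],0,4,cv2.BORDER_CONSTANT) for o in out]
o=np.hstack(out);print(o.shape);cv2.imwrite('pics/a3.png',o)"
```

```text
[ 570.71275015 -138.35694197  164.87840499]
(484, 795, 3)
```

View pics/a3.png

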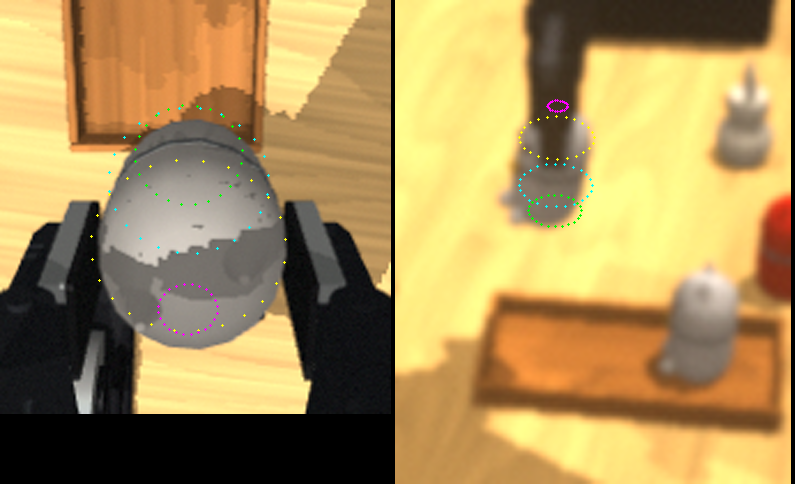

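Both views fit an upright cat, with its feet on the +x side like the twin's and its base about 3 mm ahead of the TCP axis. I'll lower it.

step_arm([
  [[0.035, -0.047, 0.08, 0, -0.008, 0.02, 0.45], [0.035, -0.047, 0.17, 0, -0.008, 0.02, 0.45], [0.035, -0.047, 0.27, 0, -0.008, 0.02, 0.45], [0.035, -0.047, 0.37, 0, -0.008, 0.02, 0.45], [0.035, -0.047, 0.45, 0, -0.008, 0.02, 0.45], [0.035, -0.047, 0.49, 0, -0.008, 0.02, 0.45], [0.035, -0.047, 0.49, 0, -0.008, 0.02, 0.45], [0.035, -0.047, 0.49, 0, -0.008, 0.02, 0.45]],
])

```text
time_s: 7.0
tcp_pos: [563.5, -153.2, 43.3]
eef_rot: [[-0.991, -0.135, 0.001], [-0.135, 0.991, -0.0], [-0.001, -0.001, -1.0]]
contact_force: [-0.3, 0.3, 0.0]
opening: 0.516
grasp_force: 26.2
```

```bash
python3 -c "
from h import *
plan([563,-150,31.5],97.8-0)"
```

```text
t 7.0 tcp [ 563.5 -153.2   43.3] yawy 97.8 shift [0.    0.013 0.047] turn [-0.001  0.002 -0.001] op 0.516 grip 26.2 F [-0.3  0.3  0. ] q [ 0.17  0.64  0.03  1.82 -0.03  0.67  1.92]
```

step_arm([
  [[0, 0.012, 0.02, 0, 0, 0, 0.45], [0, 0.012, 0.035, 0, 0, 0, 0.45], [0, 0.012, 0.044, 0, 0, 0, 0.45], [0, 0.012, 0.048, 0, 0, 0, 0.45], [0, 0.012, 0.048, 0, 0, 0, 0.45], [0, 0.012, 0.048, 0, 0, 0, 0.45]],
])

```text
time_s: 7.6
tcp_pos: [563.5, -149.9, 31.3]
eef_rot: [[-0.991, -0.135, 0.002], [-0.135, 0.991, -0.0], [-0.002, -0.0, -1.0]]
contact_force: [0.6, 1.2, 5.3]
opening: 0.513
grasp_force: 26.7
```

The base is on the tray floor, with 5 N upward. I'll release it.

step_arm([
  [[0, 0, 0, 0, 0, 0, 0.53], [0, 0, 0, 0, 0, 0, 0.56], [0, 0, 0, 0, 0, 0, 0.62], [0, 0, 0, 0, 0, 0, 0.7], [0, 0, 0, 0, 0, 0, 0.75], [0, 0, 0, 0, 0, 0, 0.75]],
])

```text
time_s: 8.2
tcp_pos: [562.3, -150.3, 30.4]
eef_rot: [[-0.991, -0.135, -0.0], [-0.135, 0.991, -0.0], [0.0, -0.0, -1.0]]
contact_force: [-0.1, 0.3, 0.8]
opening: 0.752
grasp_force: 0.0
```

step_arm([
  [[0, 0, -0.08, 0, 0, 0, 0.75], [0, 0, -0.2, 0, 0, 0, 0.75], [0, 0, -0.36, 0, 0, 0, 0.75], [0, 0, -0.54, 0, 0, 0, 0.75], [0, 0, -0.54, 0, 0, 0, 0.75], [0, 0, -0.54, 0, 0, 0, 0.75]],
])

```text
time_s: 8.8
tcp_pos: [563.1, -150.3, 166.6]
eef_rot: [[-0.991, -0.135, 0.002], [-0.135, 0.991, -0.001], [-0.002, -0.001, -1.0]]
contact_force: [-0.6, 0.5, -1.1]
opening: 0.752
grasp_force: 0.0
```

```bash
python3 -c "
from h import *
c=ctrl.camera('wrist');cv2.imwrite('pics/w4.png',c['pixels'])
d=ctrl.camera('side');cv2.imwrite('pics/s4.png',d['pixels'])
plan([660,243,165],101.8)
o=np.hstack([cv2.resize(c['pixels'],(480,360)),cv2.resize(d['pixels'][110:200,240:345],None,fx=3,fy=4)])
cv2.imwrite('pics/a4.png',o)"
```

```text
t 8.9 tcp [ 561.5 -149.9  164.5] yawy 97.8 shift [-0.602  1.504 -0.003] turn [ 0.001 -0.004 -0.141] op 0.751 grip 0.0 F [ 0.3 -0.3  0.3] q [ 0.15  0.47  0.04  1.76 -0.02  0.91  1.91]
```

View pics/a4.png

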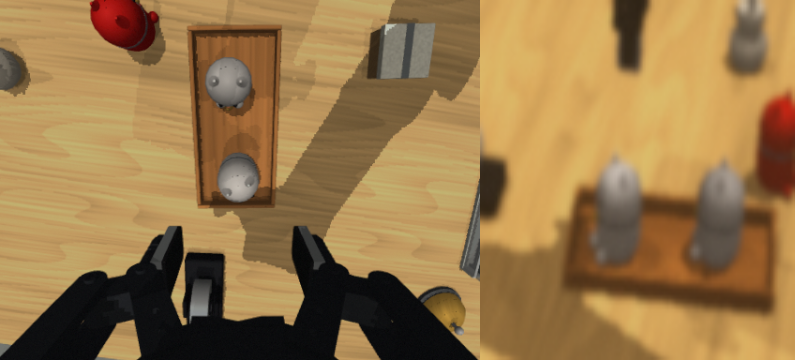

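The cat stands upright in the tray beside the twin in both views. Now for the pusher tab.

step_arm([
  [[-0.08, 0.2, 0, 0, 0, -0.07, 0.65], [-0.16, 0.4, 0, 0, 0, -0.07, 0.65], [-0.24, 0.6, 0, 0, 0, -0.07, 0.65], [-0.32, 0.8, 0, 0, 0, -0.07, 0.65], [-0.4, 1, 0, 0, 0, -0.07, 0.65], [-0.4, 1, 0, 0, 0, -0.07, 0.65], [-0.4, 1, 0, 0, 0, -0.07, 0.65], [-0.4, 1, 0, 0, 0, -0.07, 0.65]],
])

```text
time_s: 9.7
tcp_pos: [626.9, 109.9, 164.0]
eef_rot: [[-0.986, -0.169, -0.002], [-0.169, 0.986, -0.002], [0.003, -0.001, -1.0]]
contact_force: [0.1, -0.4, 0.1]
opening: 0.647
grasp_force: 0.0
```

```bash
python3 -c "
from h import *
plan([664,243.5,165],101.8)"
```

```text
t 9.7 tcp [626.9 109.9 164. ] yawy 99.7 shift [-0.237  0.502 -0.005] turn [-0.003 -0.006 -0.072] op 0.647 grip 0.0 F [ 0.1 -0.4  0.1] q [-0.24  0.56 -0.01  1.61  0.01  0.98  1.49]
```

step_arm([
  [[-0.09, 0.18, 0, 0, 0, -0.07, 0.65], [-0.18, 0.36, 0, 0, 0, -0.07, 0.65], [-0.237, 0.5, 0, 0, 0, -0.07, 0.65], [-0.237, 0.5, 0, 0, 0, -0.07, 0.65], [-0.237, 0.5, 0, 0, 0, -0.07, 0.65], [-0.237, 0.5, 0, 0, 0, -0.07, 0.65]],
])

```text
time_s: 10.3
tcp_pos: [665.4, 240.3, 165.0]
eef_rot: [[-0.98, -0.2, -0.001], [-0.2, 0.98, -0.003], [0.001, -0.003, -1.0]]
contact_force: [0.5, 0.1, 0.3]
opening: 0.652
grasp_force: 0.0
```

```bash
cat > tab.py <<'E'
from h import *
np.set_printoptions(precision=1,suppress=True,linewidth=150)
c=ctrl.camera('wrist');g=cv2.cvtColor(c['pixels'],cv2.COLOR_BGR2GRAY)
p=proj(c,[[664,243.5,96],[664,243.5,6],[551.5,219.8,6]]);print(p)
u,v=p[0].round().astype(int)
print('row',u-36,g[v,u-36:u+37:2]);print('row+4',g[min(v+4,383),u-36:u+37:2]);print('col',v-30,g[v-30:v+30,u])
plan([664,243.5,73],101.8)
E
python3 tab.py
```

```text
[[256.4 197.2]
 [255.8 172.2]
 [255.5  66.6]]
row 220 [156 154 151 148 145 146 150 152 154 154 132  51  55  55  60  64  64  65  63  65  64  64  64  65  65  65  62  73  95  96  97  97  97  98  98  99  98]
row+4 [145 144 146 146 147 151 153 154 156 153 152  66  62  60  61  62  62  61  61  62  62  63  62  62  62  63  62  89 103 102 102 101  97  95  93  93  94]
col 167 [61 60 59 58 59 59 57 52 45 32 33 32 32 32 31 33 30 18 10 10 13 14 16 32 34 39 48 58 65 64 63 64 64 61 61 70 94 98 99 95 93 93 91 92 95 95 95 96 98
 97 98 97 97 97 95 93 94 98 96 93]
t 10.35 tcp [665.5 240.5 165.2] yawy 101.5 shift [0.  0.  0.4] turn [-0. -0. -0.] op 0.652 grip 0.0 F [0.  0.3 0.3] q [-0.4  0.7 -0.   1.4  0.   1.1  1.4]
```

```bash
sed -i 's/suppress=True,linewidth=150/suppress=True/' tab.py; python3 -c "
from h import *
plan([664,244.2,73],101.8)"
```

```text
t 10.35 tcp [665.5 240.5 165.2] yawy 101.5 shift [0.003 0.016 0.369] turn [-0.005 -0.001 -0.009] op 0.652 grip 0.0 F [0.  0.3 0.3] q [-0.4   0.68 -0.02  1.4   0.02  1.07  1.35]
```

step_arm([
  [[0.003, 0.016, 0.1, 0, 0, -0.009, 0.65], [0.003, 0.016, 0.2, 0, 0, -0.009, 0.65], [0.003, 0.016, 0.28, 0, 0, -0.009, 0.65], [0.003, 0.016, 0.32, 0, 0, -0.009, 0.65], [0.003, 0.016, 0.32, 0, 0, -0.009, 0.65], [0.003, 0.016, 0.32, 0, 0, -0.009, 0.65]],
])

```text
time_s: 10.95
tcp_pos: [664.3, 247.3, 86.4]
eef_rot: [[-0.978, -0.207, 0.001], [-0.207, 0.978, -0.0], [-0.001, -0.0, -1.0]]
contact_force: [0.2, -0.2, 0.3]
opening: 0.649
grasp_force: 0.0
```

```bash
python3 -c "
from h import *
plan([664,244.2,73],101.8)"
```

```text
t 10.95 tcp [664.3 247.3  86.4] yawy 102.0 shift [ 0.004 -0.012  0.054] turn [-0.001  0.002  0.005] op 0.649 grip 0.0 F [ 0.2 -0.2  0.3] q [-0.4   0.76 -0.03  1.44  0.02  0.93  1.34]
```

step_arm([
  [[0.003, -0.012, 0.03, 0, 0, 0, 0.65], [0.003, -0.012, 0.054, 0, 0, 0, 0.65], [0.003, -0.012, 0.054, 0, 0, 0, 0.65], [0.003, -0.012, 0.054, 0, 0, 0, 0.65], [0.003, -0.012, 0.054, 0, 0, 0, 0.2], [0.003, -0.012, 0.054, 0, 0, 0, 0.2], [0.003, -0.012, 0.054, 0, 0, 0, 0.2], [0.003, -0.012, 0.054, 0, 0, 0, 0.2]],
], force=60)

```text
time_s: 11.75
tcp_pos: [663.5, 245.0, 72.1]
eef_rot: [[-0.978, -0.208, 0.0], [-0.208, 0.978, -0.0], [-0.0, -0.0, -1.0]]
contact_force: [-0.2, 0.2, 0.6]
opening: 0.201
grasp_force: 0.0
```

step_arm([
  [[0, 0, 0, 0, 0, 0, 0.2], [0, 0, 0, 0, 0, 0, 0.2], [0, 0, 0, 0, 0, 0, 0.2]],
])

```text
time_s: 12.05
tcp_pos: [663.4, 244.9, 72.0]
eef_rot: [[-0.978, -0.208, 0.0], [-0.208, 0.978, -0.0], [-0.0, -0.0, -1.0]]
contact_force: [-0.6, 0.4, 0.4]
opening: 0.201
grasp_force: 0.0
```

```bash
python3 -c "
from h import *
a=np.radians(11.8)
s=ctrl.observe()
for k in(60,120):plan(np.array(s['tcp_pos'])-k*np.array([np.cos(a),np.sin(a),0]),101.8)"
```

```text
t 12.05 tcp [663.4 244.9  72. ] yawy 102.0 shift [ 0.24   0.001 -0.   ] turn [-0.001  0.     0.008] op 0.201 grip 0.0 F [-0.6  0.4  0.4] q [-0.4   0.78 -0.03  1.45  0.03  0.91  1.34]
t 12.05 tcp [663.4 244.9  72. ] yawy 102.0 shift [ 0.48   0.002 -0.   ] turn [-0.001  0.     0.008] op 0.201 grip 0.0 F [-0.6  0.4  0.4] q [-0.4   0.78 -0.03  1.45  0.03  0.91  1.34]
```

The fingers closed to 0.2 without meeting the tab. I've used all my picture views, so I'll look at it in numbers.

```bash
python3 -c "
from h import *
np.set_printoptions(precision=1,suppress=True)
c=ctrl.camera('wrist');g=cv2.cvtColor(c['pixels'],cv2.COLOR_BGR2GRAY)
print(c['pose'][:3,3],proj(c,[[664,244.5,96],[664,244.5,67],[668.7,245.5,6],[551.5,219.8,6],[663.4,244.9,72]]))
h=g[40:300:4,200:308:3]
for i,r in enumerate(h):print(40+4*i,' '.join('%3d'%x for x in r))
"
```

```text
[583.  228.6 237.4] [[250.8 253. ]
 [251.2 230.5]
 [251.7 204.8]
 [250.5  54.1]
 [251.9 233.2]]
40 198 127  76  95 125 142 142 142 143 142 142 143 142  85 143 126  94  96  96 113 114  60 113 113 112 114 113 114 112 113  97  96  88 161 168  89
44 195 135  77  95 125 126 143 143 142 142 143 142 143  82 142 134  93  94  96 114 113  61 112 113 113 113 113 113 114 113  97  95  87 168 172  94
48 193 154  77  95 125 125 142 142 143 141 142 142 142  83 142 126  93  94  95 113 113  63 112 113 113 113 113 114 113 114  96  96  85 176 171  97
52  17  17  77  96 126 125 143 143 142 142 143 142 139  75 143 116  94  95  94 113 107  68 106 113 113 113 114 114 114 114  98  93  88  20  19  93
56 157 135  85  17  19  19  17  24  23  21  23  22  26  24  22  21  21  19  19  19  20  17  18  19  20  20  19  20  18  17  15  31  88 149 155  91
60 195 182  85  97 125 126 128 142 142 142 143 143 142  81 113 107  93  93  95 112 113  64 113 113 114 113 114 113 114 114  96  89  88 174 155  95
64 198 191  77  91 126 126 126 142 143 143 143 144 143  79 114 109  92  94  95 112 113  66 114 113 114 114 114 114 114 113
[... 7900 characters left out ...]
  15  14  15  11 172 172 143 110 114 115 118 117 114 113  79  11  16  14  14  11  14  15  12  17  16  10  11
284  12  13  15  14  10  10  16  13  13  14  14  13  32 169 172 161 110 112 112 112 112 111 112  84  10  14  12  13  14  11  15  14  13  14  13  14
288  15  13  11  14  15  12  12  11   9  14  11  16  76 157 159 163 126 106 108 109 111 111 112  95  11  14  13  11  10  13  15  13  10  12  14  12
292  11  15  12  13  14  13  12  12  13  12  10  15 116 178 175 163 160 101 102 103 104 103 106 107  11  15  13  15  10  13  14  13  11  14  13  12
296  14  13  13  13  14  14  12  13  13  13  13  12 120 179 179 179 155 115 109 107 107 106 106 107  13  15  12  12  12  12  13  13  14  10  13  12
```

```bash
python3 -c "
from h import *
np.set_printoptions(precision=0,suppress=True)
c=ctrl.camera('wrist');s=ctrl.observe();t=np.array(s['tcp_pos']);a=np.radians(11.8)
X=np.array([np.cos(a),np.sin(a),0]);Y=np.array([-X[1],X[0],0]);Z=np.array([0,0,1])
for z in(0,12,24,40):
  print('pad z+',z,[proj(c,t+X*dx+Y*dy+Z*z)[0] for dx in(-11,11) for dy in(-8.5,8.5)])
T=np.array([664,244.4,0])
for z in(67,96):
  print('tab z',z,[proj(c,T+X*dx+Y*dy+Z*z)[0] for dx in(-5,5) for dy in(-15,15)])
print('plate top',[proj(c,T+X*5+Y*dy+Z*z)[0] for z in(6,67) for dy in(-28,28)])
print('lip top',[proj(c,T+X*5+Y*dy+Z*46)[0] for dy in(-36,36)])
cv2.imwrite('pics/w5.png',c['pixels'])
p=c['pixels']
for r in(206,218,226,230,234,238,244,250,256,262):print(r,[tuple(int(k) for k in p[r,x]) for x in range(206,300,6)])
"
```

```text
pad z+ 0 [array([239., 217.]), array([265., 218.]), array([239., 248.]), array([265., 248.])]
pad z+ 12 [array([238., 225.]), array([266., 226.]), array([238., 258.]), array([266., 258.])]
pad z+ 24 [array([236., 235.]), array([267., 235.]), array([237., 269.]), array([266., 269.])]
pad z+ 40 [array([235., 249.]), array([269., 249.]), array([235., 286.]), array([268., 286.])]
tab z 67 [array([228., 224.]), array([274., 224.]), array([229., 237.]), array([273., 237.])]
tab z 96 [array([224., 245.]), array([277., 245.]), array([224., 261.]), array([277., 261.])]
plate top [array([219., 205.]), array([284., 205.]), array([209., 237.]), array([293., 237.])]
lip top [array([203., 224.]), array([300., 224.])]
206 [(109, 167, 194), (93, 97, 96), (79, 83, 82), (46, 46, 46), (36, 37, 37), (45, 46, 45), (46, 46, 46), (45, 46, 46), (44, 46, 46), (44, 46, 45), (45, 46, 47), (35, 35, 34), (40, 40, 39), (48, 50, 49), (83, 85, 86), (115, 137, 152)]
218 [(103, 154, 184), (112, 116, 116), (46, 48, 46), (42, 43, 41), (36, 37, 37), (36, 36, 34), (37, 38, 37), (37, 37, 37), (37, 37, 37), (36, 37, 36), (
[... 1253 characters left out ...]
6, 106, 132)]
250 [(33, 34, 33), (18, 17, 16), (16, 15, 15), (60, 62, 60), (60, 61, 61), (6, 7, 7), (46, 45, 44), (63, 63, 61), (62, 63, 62), (63, 64, 63), (62, 63, 61), (14, 12, 15), (60, 60, 59), (43, 44, 42), (16, 13, 14), (56, 89, 111)]
256 [(37, 40, 41), (15, 14, 14), (14, 12, 11), (59, 60, 59), (60, 62, 60), (10, 9, 8), (53, 55, 54), (59, 60, 60), (60, 62, 60), (60, 61, 59), (61, 62, 61), (15, 12, 12), (60, 61, 59), (60, 61, 60), (14, 14, 14), (13, 13, 11)]
262 [(34, 80, 104), (17, 16, 15), (11, 9, 10), (58, 59, 58), (53, 54, 53), (8, 9, 5), (73, 118, 147), (63, 100, 127), (63, 100, 127), (66, 105, 134), (68, 108, 138), (9, 9, 9), (60, 61, 60), (60, 62, 60), (15, 11, 11), (14, 13, 11)]
```

The numbers show the fingertips sitting roughly 20–25 mm higher than the nominal TCP. The cat grip at 43.8 mm opening, up on its shoulder, fits that too. I'll open and go lower in small steps, watching the force.

step_arm([
  [[0, 0, 0, 0, 0, 0, 0.55], [0, 0, 0, 0, 0, 0, 0.55], [0, 0, 0, 0, 0, 0, 0.55], [0, 0, 0, 0, 0, 0, 0.55], [0, 0, 0.012, 0, 0, 0, 0.55], [0, 0, 0.024, 0, 0, 0, 0.55], [0, 0, 0.024, 0, 0, 0, 0.55]],
], force=25)

```text
time_s: 12.85
tcp_pos: [662.9, 244.7, 65.2]
eef_rot: [[-0.978, -0.208, -0.001], [-0.208, 0.978, -0.001], [0.001, -0.001, -1.0]]
contact_force: [-1.0, -0.1, 0.6]
opening: 0.546
grasp_force: 0.0
```

step_arm([
  [[0, 0, 0.01, 0, 0, 0, 0.55], [0, 0, 0.016, 0, 0, 0, 0.55], [0, 0, 0.016, 0, 0, 0, 0.55]],
])

```text
time_s: 13.15
tcp_pos: [663.2, 244.9, 61.6]
eef_rot: [[-0.978, -0.208, -0.0], [-0.208, 0.978, -0.0], [0.0, -0.0, -1.0]]
contact_force: [-0.1, -0.6, 0.3]
opening: 0.558
grasp_force: 0.0
```

step_arm([
  [[0, 0, 0, 0, 0, 0, 0.2], [0, 0, 0, 0, 0, 0, 0.2], [0, 0, 0, 0, 0, 0, 0.2], [0, 0, 0, 0, 0, 0, 0.2], [0, 0, 0, 0, 0, 0, 0.2]],
])

```text
time_s: 13.65
tcp_pos: [663.7, 243.9, 62.3]
eef_rot: [[-0.978, -0.208, 0.0], [-0.208, 0.978, -0.001], [-0.0, -0.001, -1.0]]
contact_force: [-0.7, -4.1, 3.6]
opening: 0.34
grasp_force: 25.1
```

The tab is gripped at 29 mm, which confirms the offset. I'll regrip deeper, slightly recentred and firmer.

step_arm([
  [[0, 0, 0, 0, 0, 0, 0.5], [0, 0, 0, 0, 0, 0, 0.5], [0, -0.004, 0.015, 0, 0, 0, 0.5], [0, -0.004, 0.028, 0, 0, 0, 0.5], [0, -0.004, 0.028, 0, 0, 0, 0.5]],
], force=60)

```text
time_s: 14.15
tcp_pos: [662.9, 244.0, 54.0]
eef_rot: [[-0.978, -0.208, -0.001], [-0.208, 0.978, -0.0], [0.001, -0.0, -1.0]]
contact_force: [0.6, -0.1, 0.6]
opening: 0.498
grasp_force: 0.0
```

step_arm([
  [[0, 0, 0, 0, 0, 0, 0.2], [0, 0, 0, 0, 0, 0, 0.2], [0, 0, 0, 0, 0, 0, 0.2], [0, 0, 0, 0, 0, 0, 0.2], [0, 0, 0, 0, 0, 0, 0.2], [0, 0, 0, 0, 0, 0, 0.2]],
])

```text
time_s: 14.75
tcp_pos: [663.5, 243.7, 55.0]
eef_rot: [[-0.978, -0.208, -0.0], [-0.208, 0.978, -0.001], [0.0, -0.001, -1.0]]
contact_force: [-1.1, -1.9, 0.8]
opening: 0.334
grasp_force: 59.8
```

```bash
python3 -c "
from h import *
a=np.radians(11.8)
s=ctrl.observe();t0=np.array(s['tcp_pos']);np.save('t0.npy',t0)
for k in(60,120):plan(t0-k*np.array([np.cos(a),np.sin(a),0]),101.8)"
```

```text
t 14.75 tcp [663.5 243.7  55. ] yawy 102.0 shift [0.24  0.001 0.   ] turn [-0.001 -0.001  0.007] op 0.334 grip 59.8 F [-1.1 -1.9  0.8] q [-0.4   0.8  -0.03  1.46  0.03  0.88  1.35]
t 14.75 tcp [663.5 243.7  55. ] yawy 102.0 shift [0.48  0.002 0.   ] turn [-0.001 -0.001  0.007] op 0.334 grip 59.8 F [-1.1 -1.9  0.8] q [-0.4   0.8  -0.03  1.46  0.03  0.88  1.35]
```

Draw back halfway, slowly, and check the side force.

step_arm([
  [[0.03, 0, 0, 0, 0, 0, 0.2], [0.07, 0, 0, 0, 0, 0, 0.2], [0.11, 0, 0, 0, 0, 0, 0.2], [0.15, 0, 0, 0, 0, 0, 0.2], [0.19, 0, 0, 0, 0, 0, 0.2], [0.22, 0, 0, 0, 0, 0, 0.2], [0.24, 0, 0, 0, 0, 0, 0.2], [0.24, 0, 0, 0, 0, 0, 0.2]],
])

```text
time_s: 15.55
tcp_pos: [605.0, 231.1, 55.0]
eef_rot: [[-0.978, -0.208, 0.001], [-0.208, 0.978, -0.0], [-0.001, -0.001, -1.0]]
contact_force: [4.6, -1.4, -3.9]
opening: 0.33
grasp_force: 59.7
```

```bash
cat > tr.py <<'E'
from h import *
a=np.radians(11.8);s=ctrl.observe();d=np.array(s['tcp_pos'])-np.load('t0.npy')
X=np.array([np.cos(a),np.sin(a),0]);Y=np.array([-X[1],X[0],0]);F=np.array(s['contact_force'])
print('travel',-d@X,'lat',d@Y,'F lane',F@X,F@Y,F[2],'tq',s['ft_torque'])
plan(np.load('t0.npy')-120*X,101.8)
E
python3 tr.py
```

```text
travel 59.87466114396487 lat -0.44221949253199505 F lane 4.224540584629746 -2.3301391326842515 -3.9054826304352734 tq [-0.215201   -0.91384874 -0.03617798]
t 15.55 tcp [605.  231.1  55. ] yawy 102.0 shift [ 0.24   0.003 -0.   ] turn [-0.001  0.002  0.007] op 0.33 grip 59.7 F [ 4.6 -1.4 -3.9] q [-0.41  0.71 -0.03  1.64  0.03  0.79  1.32]
```

step_arm([
  [[0.03, 0, 0, 0, 0, 0, 0.2], [0.07, 0, 0, 0, 0, 0, 0.2], [0.11, 0, 0, 0, 0, 0, 0.2], [0.15, 0, 0, 0, 0, 0, 0.2], [0.19, 0, 0, 0, 0, 0, 0.2], [0.22, 0, 0, 0, 0, 0, 0.2], [0.24, 0, 0, 0, 0, 0, 0.2], [0.24, 0, 0, 0, 0, 0, 0.2]],
])

```text
time_s: 16.35
tcp_pos: [546.6, 218.5, 55.0]
eef_rot: [[-0.978, -0.208, 0.001], [-0.208, 0.978, -0.001], [-0.001, -0.001, -1.0]]
contact_force: [5.6, -0.9, -5.5]
opening: 0.326
grasp_force: 60.3
```

step_arm([
  [[0, 0, 0, 0, 0, 0, 0.2], [0, 0, 0, 0, 0, 0, 0.2], [0, 0, 0, 0, 0, 0, 0.2]],
])

```text
time_s: 16.65
tcp_pos: [547.3, 218.6, 55.0]
eef_rot: [[-0.978, -0.208, 0.001], [-0.208, 0.978, -0.0], [-0.001, -0.001, -1.0]]
contact_force: [5.0, -1.0, -5.3]
opening: 0.327
grasp_force: 60.3
```

```bash
python3 tr.py; python3 -c "
from h import *
np.set_printoptions(precision=1,suppress=True)
a=np.radians(11.8);X=np.array([np.cos(a),np.sin(a)]);Y=np.array([-X[1],X[0]])
for n in('wrist','side'):
    c=ctrl.camera(n);g=cv2.cvtColor(c['pixels'],cv2.COLOR_BGR2GRAY)
    L=np.array([551.5,219.8])
    for lat in(-34,34,-29.5,29.5):
        z=28 if abs(lat)>32 else 6
        ks=np.arange(-30,31,2.) if n=='side' else np.arange(-20,21,1.)
        P=[np.r_[L+X*k+Y*lat,z] for k in ks]
        q=proj(c,P).astype(np.float32);print(n,lat,z,q[len(q)//2],cv2.remap(g,q[:,:1],q[:,1:],cv2.INTER_LINEAR).ravel())
"
```

```text
travel 118.90379618144449 lat -0.8334673404699872 F lane 4.7038619182230565 -2.0255608128461295 -5.282868421822744 tq [-0.35115604 -1.07779271  0.02489383]
t 16.65 tcp [547.3 218.6  55. ] yawy 102.0 shift [0.004 0.003 0.   ] turn [-0.001  0.003  0.007] op 0.327 grip 60.3 F [ 5.  -1.  -5.3] q [-0.43  0.63 -0.04  1.8   0.03  0.71  1.29]
wrist -34 28 [206.7 221.9] [189 187 185 185 185 188 188 189 189 189 192 191 189 185 174 158 147 150
 150  61  28  38 130 189 185 170 171 172 171 168 167 168 169 169 167 165
 162 151 135  64  13]
wrist 34 28 [298.4 222.3] [170 173 175 174 174 173 172 167 170 170 171 171 164 157 148 146 149 157
 125  19  23  64 151 168 170 170 171 172 172 172 171 168 168 168 165 155
 145 117  79  20  12]
wrist -29.5 6 [216.4 210.8] [137 141 136 170 173 176 173 131 118 129 151 139 141 145 164 191 181 146
 119  64  24  19  72 142 128  87  66  55  51  46  44  44  43  44  44  41
  37  36  37  35  36]
wrist 29.5 6 [288.8 211.1] [ 94  95  94  94  94  94  94  94  94  94  94  94  97  97 100 109 108 109
 111  18  17  32  67  89  74  53  47  35  34  36  35  36  36  36  35  37
  36  35  35  36  36]
side -34 28 [256.7 253.4] [191 190 189 189 190 193 193 191 188 181 165 136  94  63  48  43  43  43
  44  43  43  44  44  45  46  55  76 110 151 176 191]
side 34 28 [253.7 277. ] [138 136 133 131 130 128 128 128 129 131 132 133 133 130 122 111 106 124
 154 168 171 171 170 169 167 169 172 174 175 176 178]
side -29.5 6 [256.8 260.2] [108  98  86  79  76  78  79  77  78  78  78  78  76  72  66  59  54  52
  55  62  77  98 116 126 130 131 132 132 132 131 131]
side 29.5 6 [254.2 280.6] [101 101 102 103 103 102 102 100 100 101 102 104 105 105 103  95  82  77
  87 103 112 113 113 112 112 113 112 113 113 113 113]
```

Travel reads 118.9 mm and the spring force is as expected. I'll add about 1 mm, then check the tab's front edge against the line.

step_arm([
  [[0.004, 0, 0, 0, 0, 0, 0.2], [0.004, 0, 0, 0, 0, 0, 0.2], [0.004, 0, 0, 0, 0, 0, 0.2], [0.004, 0, 0, 0, 0, 0, 0.2]],
])

```text
time_s: 17.15
tcp_pos: [546.3, 218.4, 55.0]
eef_rot: [[-0.978, -0.208, 0.001], [-0.208, 0.978, -0.0], [-0.001, -0.001, -1.0]]
contact_force: [6.1, -1.5, -5.6]
opening: 0.325
grasp_force: 60.3
```

```bash
python3 tr.py; python3 -c "
from h import *
np.set_printoptions(precision=1,suppress=True)
a=np.radians(11.9);X=np.array([np.cos(a),np.sin(a)]);Y=np.array([-X[1],X[0]])
L=np.array([551.5,219.8])
def samp(c,g,ks,lat,z):
    q=proj(c,[np.r_[L+X*k+Y*lat,z] for k in ks]).astype(np.float32);return cv2.remap(g,q[:,:1],q[:,1:],cv2.INTER_LINEAR).ravel()
c=ctrl.camera('wrist');g=cv2.cvtColor(c['pixels'],cv2.COLOR_BGR2GRAY)
for lat in(-5,0,5):print('tab',lat,samp(c,g,np.arange(-14,15),lat,96))
for lat in(-26,26):print('plate',lat,samp(c,g,np.arange(-14,15),lat,67))
s=ctrl.camera('side');g=cv2.cvtColor(s['pixels'],cv2.COLOR_BGR2GRAY)
print('line',samp(s,g,np.arange(-14,15),34,28));print('plate',samp(s,g,np.arange(-14,15),24,60),samp(s,g,np.arange(-14,15),24,40))
t=ctrl.camera('top');g=cv2.cvtColor(t['pixels'],cv2.COLOR_BGR2GRAY)
"
```

```text
travel 119.878309703741 lat -0.7899138292293313 F lane 5.659812604427344 -2.73773216007504 -5.644282311214334 tq [-0.2597911  -1.11551516  0.00150187]
t 17.15 tcp [546.3 218.4  55. ] yawy 102.0 shift [ 0.     0.003 -0.   ] turn [-0.001  0.003  0.007] op 0.325 grip 60.3 F [ 6.1 -1.5 -5.6] q [-0.43  0.63 -0.04  1.81  0.03  0.7   1.29]
tab -5 [ 36  34  36  37  46  54  60  61  60  59  58  57  54  79  98  97  95  94
  95 101 102 105 116 107 129 146 143 162 151]
tab 0 [ 36  34  36  38  47  54  61  61  60  59  59  57  56  92 105 105 105 105
 104 104 104 104 104 104 104 104 104 103 104]
tab 5 [ 36  35  35  38  47  53  60  59  61  58  59  58  54  95 114 116 116 116
 109 115 120 118 119 114 111 120 121 121 118]
plate -26 [168 170 169 170 168 165 161 129  96  64  50  20  13  12  16  21  35  45
  53  58  58  58  58  58  57  58  59  58  59]
plate 26 [156 156 155 152 147 120  98  59  47  37  35  16  25  35  44  50  57  58
  58  57  58  58  59  58  57  58  58  58  58]
line [130 131 132 132 132 132 132 132 133 133 131 129 124 119 114 109 110 118
 127 141 154 163 168 172 172 172 171 171 170]
plate [ 77  76  76  75  74  71  69  65  61  58  57  56  58  61  67  75  86  99
 112 123 135 138 141 142 143 143 144 144 145] [ 59  59  58  58  59  59  58  58  58  58  57  57  57  59  60  67  73  82
  91  99 107 114 117 120 121 121 122 121 121]
```

Travel is 119.9 mm by the arm, and the camera checks of the face fall on either side of the line within about 1.7 mm. The pusher is held, so I'm handing the job in.

```bash
python3 -c "
from cell import ctrl
print(ctrl.close_job())"
```

```text
the job is handed in; nothing more can be done
None
```

The cat stands upright in the tray next to its twin, and the gripper is holding the empty lane's pusher back with its front face at the load line (119.9 mm of the 120 mm travel by the arm's reading; camera checks agree within about 2 mm); the job is handed in and I have no verdict.

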